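# Check two edges of a carved printing block on a sprung gauge

### The arm

A 6-joint arm with a two-finger parallel gripper is mounted at the origin on the work surface. World frame = base frame: x ahead of the robot, y to its left, z up, the work surface at z = 0. Lengths are in m, angles in rad, forces in N, time in s.
With the tool pointing down it reaches from about 0.25 to 0.725 m from the base axis. Payload 4 kg.
Tool frame: the origin (TCP) lies on the centre line of the jaws, within the pads' length; the fingertips stand 17 mm ahead of it and the grasp point (between the pads) lies 2 mm behind it; z points along the fingers, y is the line along which they close (so a half turn about z gives the same grasp; the last joint's range is limited). The gripper opens to 85 mm and grips with 20 to 120 N. Pads are 22 mm wide; open, the fingers measure 114 mm over their backs; the gripper's body (76 mm by 85 mm) begins 54 mm behind the grasp point. The pads swing forward as they close: fully open they stand 13 mm farther back than shut.
Start: joints at [1.34, 0.241, 0.005, 1.335, 0, 1.571], TCP at [0.114, 0.487, 0.248] pointing down, gripper open.
Joint ranges: [-2.72, 2.72], [-1.05, 1.87], [-1.09, 1.28], [-1.99, 2.15], [-1.42, 1.44], [-3.14, 3.14]. Speed limits (rad/s): [2.79, 2.79, 3.14, 3.14, 3.14, 3.14].

### API

Orientations are given as a unit quaternion [x, y, z, w].
In Python, from workcell import get_obs, imaging, order gives the robot as it stands.
- The arm moves only by the tool apply_moves, never from a script. Its argument "targets" is a list that holds one entry, the list of rows, each a list of 5 numbers: the shift along the world's x, y, z in units of 40 mm (1.0 is 40 mm), then the turn about the world's z in degrees, then the gripper command: -1 is shut, 1 is fully open, values between are in proportion. In form: [[[dx, dy, dz, turn, fingers], ...]]. A call has 1 to 8 rows; each row shifts and turns the commanded pose from where the row before left it; what a row does not reach is not made up. A row lasts 1/12 s, in which the tool goes at most 41.7 mm and 7.16 degrees, less where a joint would pass 70% of its speed; a pose out of reach is approached as far as the arm can. A call is refused whole if a number of a shift passes 1 or a number of a turn 7.16, either way. A call with a gripper value outside its range is refused whole. The fingers move at their own pace and stop on an object; the grip force is fixed at half the most. Time passes only in rows, so rows that do not move let the fingers close. It gives the time, the measured TCP pose, the force, the opening and the grip force at its end, in the units of the state.
- get_obs(): the state, without advancing time (a new reading comes with each control period).
- imaging.camera(name): name is "scene" or "top" or "wrist"; returns (picture, depth): 384x512x3 uint8, blue, green, red; 384x512 float32, m along the optical axis (not along the pixel's ray), 0 where there is no reading.
- imaging.get_calibration(name): a dict with "camera_matrix" (3x3 intrinsics, pixels), "eye" and "rotation" of the camera in the world; the wrist camera has in their place "hand_eye" (4x4, takes a point from camera to tool coordinates, whose origin is the TCP and whose axes are the flange's). Camera axes: x right, y down, z forward; pixel columns grow to the right and rows downward; lengths in m; the calibration is good to about 2 mm. A picture is of the moment at which its call begins: read the wrist's pose just before it. get_calibration takes no time and is no camera call.
- order.job_done(): hands the job in; it is judged then, once.
The state is a dict: "clock": time; "joint_pos": joint angles; "joint_vel": joint speeds; "tau": joint torques, N m; "eef_pos": TCP position; "tool_rot": TCP orientation; "ft_force": force on the tool from outside, world axes, zero at the start; "ft_torque": the same for the moment, N m; "grip_width": finger opening in m; "grasp_force": force on a finger pad.
Only numpy, scipy, OpenCV 4.12 (cv2) and the standard library are available. Lean on these libraries where they do the work, as an engineer would, in place of code of your own. Each camera call takes 0.05 s, during which the arm holds its last target. There are 200 camera calls.

### The job

Check the two yellow-lined edges of the carved printing block with the brass dot on the grey sprung gauge: hold the long yellow edge squarely against the middle of the bar so that the pointer stands in the green for a second, back off, turn the block and do the same with the short yellow edge. Press gently, never into the red, then set the block down softly in the orange tray, handle up and flat on its floor. Leave the other blocks and the jar where they are.

Things in the scene. Friction and masses are not known exactly. Their poses are not given: they have to be found in the camera images.
- block: Dark printing block, loose, 0.27 kg: 120 mm (x) by 80 (y) by 30 thick, carved face down. Origin: centre of underside, z up. Light wooden handle on top, centred: 64 mm along x, 28 wide along y, from 30 to 72 mm above the underside. On top, a brass dot marks the +x +y corner; yellow lines run along the two edges to check: long edge (+y side), short edge (+x side).
- long_edge (a point): Middle of the block's long yellow-lined side face (block frame x 0, y +40 mm, 15 mm above the underside).
- short_edge (a point): Middle of the block's short yellow-lined side face (block frame x +60 mm, y 0, 15 mm above the underside).
- gauge: Grey sprung edge gauge fixed to the table. Origin on the table directly below the face of the bar at rest; its x axis is level and points the way the bar is pushed in (from the bar towards the housing), z up. The housing is 150 mm wide (y) and 52 mm high, from x 45 to 130 mm. Nothing stands in front of the bar (x below 0).
- bar (a joint): How far the gauge's bar is pushed in, m: 0 at rest, stop at 0.030. Aluminium bar 120 mm wide (y), 10 thick, from 12 to 42 mm above the table, pushed back by a spring: about 1 N at rest plus 0.22 N per mm. Its black pointer moves over a scale on the housing: green from 8 to 20 mm of travel, red from 22 mm.
- bar_face (a point): Centre of the bar's front face, 27 mm above the table; moves with the bar; axes as the gauge's.
- tray: Low dark wooden tray with an orange floor, fixed to the table: 150 mm (x) by 190 mm (y) outside, walls 6 mm thick and 18 mm high, floor 6 mm thick. Origin at the centre of its underside. The block fits with its length near the tray's y.
- square_block: Bystander: square dark printing block 75 mm wide with a round grip, 67 mm high, no brass dot. Origin under its centre.
- round_block: Bystander: round printing block of lighter wood, 72 mm across, 74 mm high. Origin under its centre.
- jar: Bystander: closed terracotta-coloured jar with a black cap, 66 mm across, 85 mm high. Origin under its centre.
There are look-alikes about, which are no part of the job. What is shaped like the block but turquoise or white is not meant.

How it is judged:
On the way, in this order (a step that is already met when the one before it is completed fails the run):
1. the long yellow edge is held squarely against the bar, pointer in the green (value of joint bar between 0.007 and 0.021 m and x of long_edge in the frame of bar_face between -0.005 and 0.005 m and y of long_edge in the frame of bar_face between -0.035 and 0.035 m and angle between the y axis of block and the x axis of gauge, either way round below 0.09 rad and angle between block's own z axis and vertical below 0.15 rad), for 0.6 s.
2. then the short yellow edge is held squarely against the bar, pointer in the green (value of joint bar between 0.007 and 0.021 m and x of short_edge in the frame of bar_face between -0.005 and 0.005 m and y of short_edge in the frame of bar_face between -0.035 and 0.035 m and angle between the x axis of block and the x axis of gauge, either way round below 0.09 rad and angle between block's own z axis and vertical below 0.15 rad), for 0.6 s.
At the end, for the whole second after the job is handed in: The block lies flat on the tray's floor inside its walls (within 3 degrees and 3 mm of height), handle up and at rest; the gauge's bar is back out (within 4 mm of rest) (angle between block's own z axis and vertical below 0.05 rad and z of block in the frame of tray between 0.003 and 0.009 m and x of block in the frame of tray between -0.06 and 0.06 m and y of block in the frame of tray between -0.06 and 0.06 m and linear speed of block below 0.02 m/s and value of joint bar below 0.004 m); the robot touches nothing.
It fails at once if the gauge's bar is pushed into the red (beyond 23 mm) (value of joint bar above 0.023 m).
It fails at once if the block is pressed or knocked against the bar with more than 15 N (contact force between block and gauge above 15 N).
It fails at once if the block is knocked or pressed into the tray with more than 40 N (contact force between block and tray above 40 N).
It fails at once if the block is let go in the air and falls (more than about a centimetre) (contact force between block and the fingers below 0.1 N and linear speed of block above 0.5 m/s).
It fails at once if a bystander is moved by more than 25 mm (distance of any of square_block, round_block, jar from where it was at the start of the episode above 0.025 m).
It also fails if it takes over 64 s, if anything falls off the work surface, if the arm or the gripper's body presses on something with over 40 N, if the wrist force passes 120 N, or if a joint passes its speed limit or range.

## Working session

There is one attempt and no reset: what is moved stays moved. The work goes in short steps, Python scripts to look and compute and a tool call to move; the robot and the scene stay as the last step left them, time stands still between calls to the robot, and variables do not carry over. Pictures are saved under pics/ and viewed, at most 12 in all, crops included, and the job is handed in when it is done.

Besides the shell and the picture viewer there is one more tool, called after "Call:" as name([rows], argument=value, ...), one row to a line, values as JSON. apply_moves: Moves the arm, as the interface text tells. Its arguments: {"type":"object","properties":{"targets":{"type":"array","items":{"type":"array","items":{"type":"array","items":{"type":"number"}}}}},"required":["targets"]}

```bash
mkdir -p pics; cat > h.py <<'E'
import numpy as np, cv2
from workcell import get_obs, imaging, order
def cam(n):
    p,d=imaging.camera(n); c=imaging.get_calibration(n); return p,d,c
def w(u,v,z,c):  # depth z
    K=np.array(c["camera_matrix"]); r=np.array([(u-K[0,2])/K[0,0],(v-K[1,2])/K[1,1],1.])*z
    return np.array(c["rotation"])@r+np.array(c["eye"])
def plane(u,v,h,c):
    e=np.array(c["eye"]); a=w(u,v,1.,c)-e; return e+a*(h-e[2])/a[2]
E
python3 - <<'E'
from h import *
p,d,c=cam("top"); cv2.imwrite("pics/top.png",cv2.resize(p,(800,600))); np.save("top.npy",p); np.save("topd.npy",d)
print(c); o=get_obs(); print(o)
p,d,c=cam("scene"); cv2.imwrite("pics/scene.png",cv2.resize(p,(800,600)))
E
```

```text
{'camera_matrix': array([[442.71570033,   0.        , 264.68272436],
       [  0.        , 442.71570033, 197.77512427],
       [  0.        ,   0.        ,   1.        ]]), 'eye': array([0.33233402, 0.01874316, 1.27040353]), 'rotation': array([ 0.70926892, -0.70177565,  0.05385701, -0.03934412])}
{'clock': 0.05, 'joint_pos': array([1.33999882e+00, 2.41394430e-01, 3.76871355e-03, 1.33518881e+00,
       7.22338747e-06, 1.57078262e+00]), 'joint_vel': array([-0.0012507 ,  0.00012101,  0.0014004 , -0.00147149, -0.00109644,
        0.00027442]), 'tau': array([ 1.99365190e-04, -3.73493922e+01,  2.53291333e+01,  1.09920593e-02,
       -3.04692685e-05, -7.35547133e-06]), 'eef_pos': array([0.1142442 , 0.48618613, 0.24743915]), 'tool_rot': array([ 1.15135934e-01,  9.93349233e-01, -1.00197124e-03, -1.19785076e-04]), 'ft_force': array([1.08889423e-01, 1.88794395e-04, 1.07339538e+00]), 'ft_torque': array([-0.00784373, -0.00556778,  0.00034909]), 'grasp_force': 0.0, 'grip_width': 0.08521619618751193}
```

View pics/top.png

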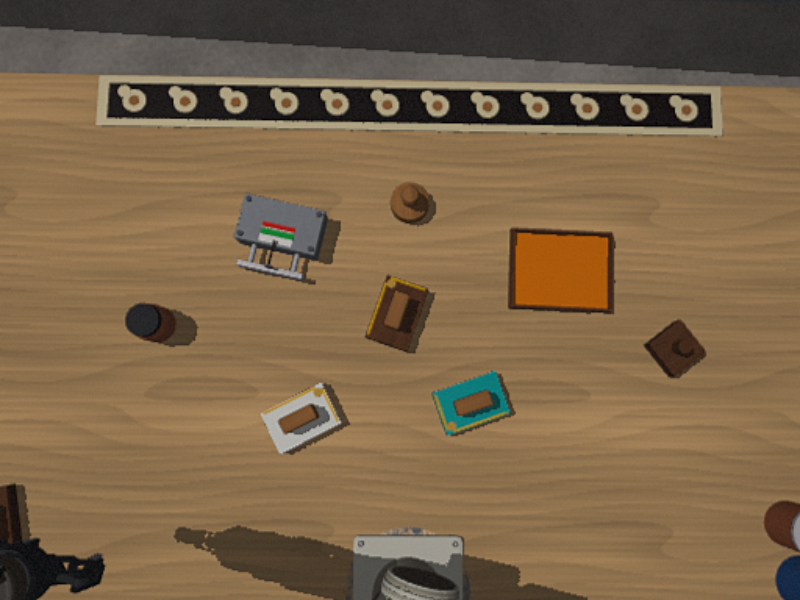

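View pics/scene.png

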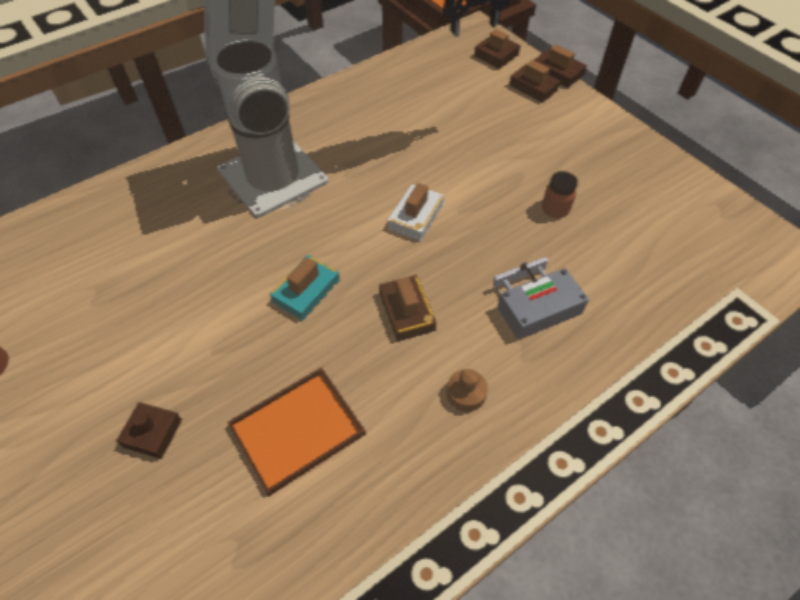

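The top view has world +x up and +y left. The block is near (400,313), with its brass dot at the upper left. The gauge bar is near (275,270) facing the robot, and the tray is at (562,270). I'll enlarge the middle to read the corners.

```bash
sed -i 's/^def cam/from scipy.spatial.transform import Rotation as R\ndef cam/; s/np.array(c\["rotation"\])@r/R.from_quat(c["rotation"]).as_matrix()@r/' h.py
python3 - <<'E'
from h import *
p=np.load("top.npy"); 
cv2.imwrite("pics/crop.png",cv2.resize(p[115:235,145:295],(750,600),interpolation=cv2.INTER_CUBIC))
c=imaging.get_calibration("top")
s=1/1.5625
for n,u,v,h in [("blk",400,313,.03),("gauge bar",275,270,.042),("trayTL",510,229,.018),("TR",613,233,.018),("BR",612,312,.018),("BL",509,307,.018)]: print(n,plane(u*s,v*s,h,c))
E
```

```text
blk [0.4895178  0.01844147 0.03      ]
gauge bar [0.56322623 0.24399248 0.042     ]
trayTL [ 0.65102189 -0.18434111  0.018     ]
TR [ 0.64618294 -0.37701878  0.018     ]
BR [ 0.49752588 -0.37087482  0.018     ]
BL [ 0.50450089 -0.1811612   0.018     ]
```

View pics/crop.png

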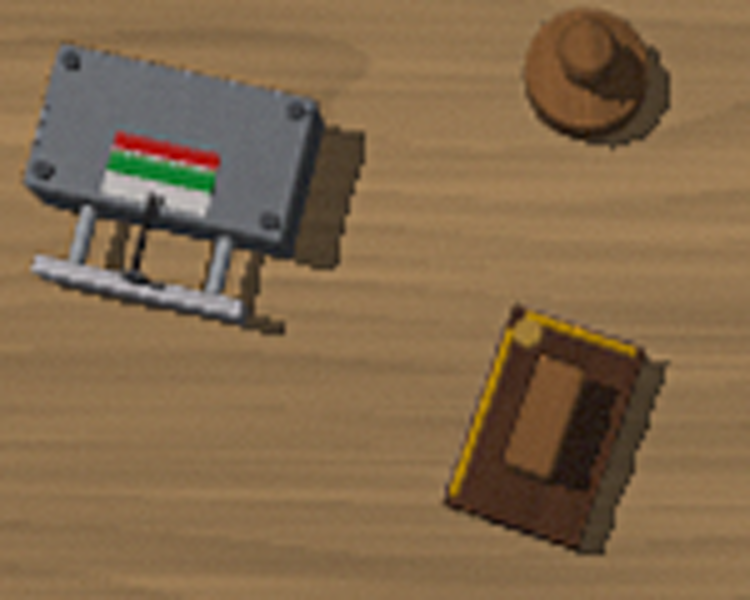

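```bash
python3 - <<'E'
from h import *
c=imaging.get_calibration("top")
P=lambda U,V,h: plane(145+U/5-.4,115+V/5-.4,h,c)[:2]
ang=lambda a: np.degrees(np.arctan2(a[1],a[0]))
b=[P(*q,.03) for q in [(515,308),(645,352),(585,550),(447,502)]]
print("block",np.mean(b,0),np.linalg.norm(b[0]-b[1]),np.linalg.norm(b[0]-b[3]),"x-ang",ang(b[0]-b[3]),ang(b[1]-b[2]),"y-90",ang(b[0]-b[1])-90,ang(b[3]-b[2])-90)
h=[P(*q,.072) for q in [(541,353),(584,370),(551,480),(503,462)]]
print("handle",np.mean(h,0),ang(h[0]-h[3]),np.linalg.norm(h[0]-h[3]))
g=[P(*q,.052) for q in [(62,45),(322,103),(280,236),(28,185)]]
print("hous",g,"yang-90",ang(g[0]-g[1])-90,np.linalg.norm(g[0]-g[1]),ang(g[3]-g[2])-90,ang(g[0]-g[3]))
f=[P(*q,.042) for q in [(33,268),(243,322)]]
print("bar front",f,np.mean(f,0),ang(f[0]-f[1])-90,np.linalg.norm(f[0]-f[1]))
p=[plane(u/1.5625,v/1.5625,.018,c) for u,v in [(510,229),(613,233),(612,312),(509,307)]]
print("tray",np.mean(p,0),ang(p[0]-p[3]),ang(p[0]-p[1])-90)
from scipy.spatial.transform import Rotation as R
print("tool",R.from_quat(get_obs()["tool_rot"]).as_matrix())
E
```

```text
block [0.49015359 0.02344695] 0.07803902617222686 0.116986390139056 x-ang -18.224246483569157 -16.26459187208074 y-90 -18.218205346799266 -18.578864663567217
handle [0.49101745 0.02518961] -18.262649646225178 0.0635224184520925
hous [array([0.70184018, 0.30061528]), array([0.67038084, 0.15323758]), array([0.59352793, 0.17471479]), array([0.62070154, 0.31623899])] yang-90 -12.049551804228685 0.150697965293759 -10.868897891115907 -10.89923490433466
bar front [array([0.57543462, 0.3138346 ]), array([0.54619036, 0.19530803])] [0.56081249 0.25457132] -13.859862333629962 0.12208101901384069
tray [ 0.5748079  -0.27834898  0.018     ] -1.2432824816386376 -1.4386350674700878
tool [[-9.73485110e-01  2.28749968e-01 -4.38895640e-04]
 [ 2.28750389e-01  9.73483369e-01 -1.84095524e-03]
 [ 6.13915416e-06 -1.89254007e-03 -9.99998209e-01]]
```

The block centre is about (0.491, 0.0245) with heading -18°. The bar face is at (0.560, 0.2545) with its push axis at -12°, and the tray centre is at (0.575, -0.278), turned -1.3°. I'll move over the block now.

Call:
apply_moves([
  [[0.6, -0.72, 0, -2.5, 1], [0.6, -0.72, 0, -2.5, 1], [0.6, -0.72, 0, 0, 1], [0.6, -0.72, 0, 0, 1], [0.6, -0.72, 0, 0, 1], [0.6, -0.72, 0, 0, 1], [0.6, -0.72, 0, 0, 1], [0.6, -0.72, 0, 0, 1]],
])

```text
clock: 0.77
eef_pos: [0.3069, 0.2546, 0.2481]
tool_rot: [0.158, 0.987, -0.0, -0.0]
ft_force: [0.1, 0.6, 0.7]
grip_width: 0.0854
grasp_force: 0.0
```

Call:
apply_moves([
  [[0.6, -0.72, 0, 0, 1], [0.6, -0.72, 0, 0, 1], [0.6, -0.72, 0, 0, 1], [0.6, -0.72, 0, 0, 1], [0.6, -0.72, 0, 0, 1], [0.6, -0.72, 0, 0, 1], [0.5, -0.7, 0, 0, 1], [0, 0, 0, 0, 1]],
])

```text
clock: 1.43
eef_pos: [0.4733, 0.0511, 0.2476]
tool_rot: [0.162, 0.987, -0.001, 0.001]
ft_force: [0.5, 0.5, -0.1]
grip_width: 0.0852
grasp_force: 0.0
```

```bash
cat >> h.py <<'E'
def wc():  # wrist camera with world pose in c
    o=get_obs(); p,d=imaging.camera("wrist"); c=dict(imaging.get_calibration("wrist"))
    T=np.eye(4); T[:3,:3]=R.from_quat(o["tool_rot"]).as_matrix(); T[:3,3]=o["eef_pos"]
    M=T@np.array(c["hand_eye"]); c["eye"]=M[:3,3]; c["rotation"]=R.from_matrix(M[:3,:3]).as_quat(); return p,d,c,o
def tool(o):
    m=R.from_quat(o["tool_rot"]).as_matrix(); return np.round(o["eef_pos"],4), "yang %.2f"%np.degrees(np.arctan2(m[1,1],m[0,1])), "t %.2f"%o["clock"], "F",np.round(o["ft_force"],1),"j6 %.2f"%o["joint_pos"][5],"w %.4f gf %.1f"%(o["grip_width"],o["grasp_force"])
E
python3 - <<'E'
from h import *
import pickle
p,d,c,o=wc(); print(tool(o)); cv2.imwrite("pics/w1.png",cv2.resize(p,(800,600),interpolation=cv2.INTER_CUBIC)); pickle.dump((p,d,c),open("w1.pkl","wb")); print(c["eye"])
E
```

```text
(array([0.4733, 0.0511, 0.2476]), 'yang 71.39', 't 1.43', 'F', array([ 0.5,  0.5, -0.1]), 'j6 0.43', 'w 0.0852 gf 0.0')
[0.40565823 0.07398904 0.37286785]
```

View pics/w1.png

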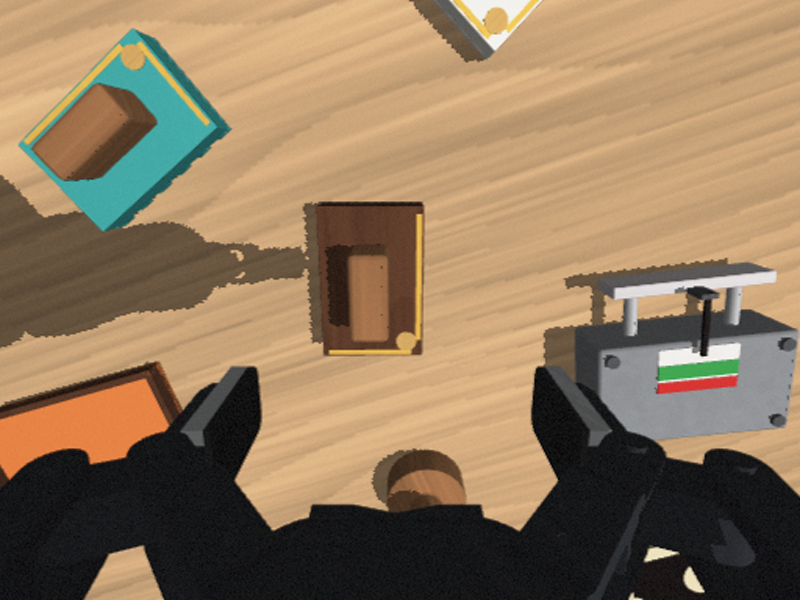

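```bash
python3 - <<'E'
from h import *
import pickle
p,d,c=pickle.load(open("w1.pkl","rb")); s=1/1.5625
P=lambda U,V,h: plane(U*s-.2,V*s-.2,h,c)[:2]
ang=lambda a: np.degrees(np.arctan2(a[1],a[0]))
b=[P(*q,.03) for q in [(318,205),(423,204),(423,354),(324,355)]]
print("block",np.mean(b,0),np.linalg.norm(b[0]-b[1]),np.linalg.norm(b[1]-b[2]),"xang",ang(b[2]-b[1]),ang(b[3]-b[0]))
h=[P(*q,.072) for q in [(349,254),(387,254),(388,342),(350,342)]]
print("handle",np.mean(h,0),ang(h[3]-h[0]),ang(h[2]-h[1]),np.linalg.norm(h[0]-h[3]),np.linalg.norm(h[0]-h[1]))
g=[P(*q,.052) for q in [(600,355),(797,330)]]
print("housing front?",g,ang(g[1]-g[0])-90,np.linalg.norm(g[0]-g[1]))
cv2.imwrite("pics/w1g.png",cv2.resize(p[155:290,345:512],(742,600),interpolation=cv2.INTER_CUBIC))
E
```

```text
block [0.48941551 0.02541693] 0.07730086319237889 0.11988050212806343 xang -17.717840903323516 -19.08083552967767
handle [0.48922234 0.02523558] -19.673262114442764 -18.340736283428036 0.06316014818036061 0.025302079264084832
housing front? [array([0.592414  , 0.17317297]), array([0.61916611, 0.31595617])] -10.61200404277264 0.14526774474166476
```

View pics/w1g.png

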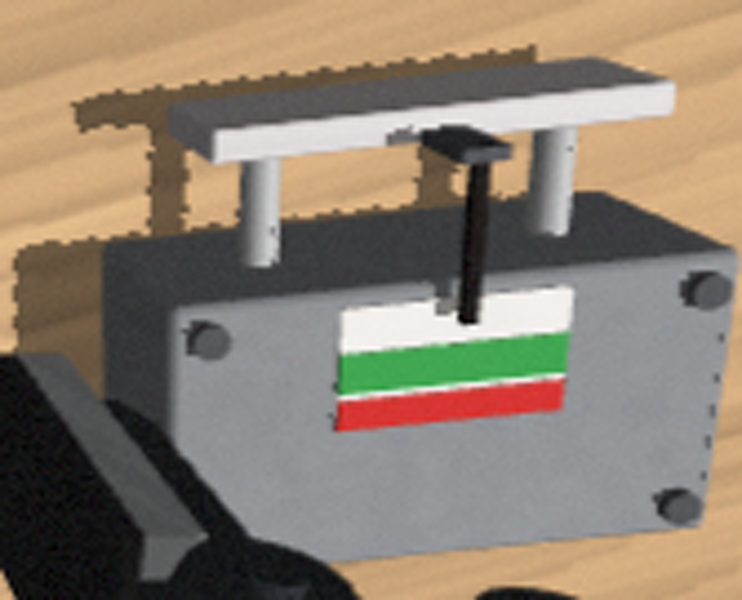

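```bash
python3 - <<'E'
from h import *
import pickle
p,d,c=pickle.load(open("w1.pkl","rb"))
P=lambda U,V,h: plane(345+U/4.443-.4,155+V/4.443-.4,h,c)[:2]
ang=lambda a: np.degrees(np.arctan2(a[1],a[0]))
for n,h,a,b in [("bar",.042,(213,131),(674,82)),("hous",.052,(173,310),(735,250)),("bar back",.042,(215,163),(674,113))]:
    a=P(*a,h);b=P(*b,h); print(n,(a+b)/2,ang(b-a)-90,np.linalg.norm(b-a))
E
```

```text
bar [0.5602722  0.25485514] -12.218461035862859 0.1185667439373336
hous [0.60402173 0.24484697] -11.906982401163745 0.14570921776056298
bar back [0.56897995 0.25383307] -12.006614356384887 0.11885305094880626
```

Call:
apply_moves([
  [[0.4, -0.64, -0.6, 0, 1], [0, 0, -1, 0, 1], [0, 0, -1, 0, 1], [0, 0, -0.8, 0, 1], [0, 0, 0, 0, 1], [0, 0, 0, 0, 1]],
])

```text
clock: 1.98
eef_pos: [0.4842, 0.0306, 0.1111]
tool_rot: [0.158, 0.987, -0.0, -0.003]
ft_force: [0.6, -0.3, 1.0]
grip_width: 0.0857
grasp_force: 0.0
```

Call:
apply_moves([
  [[0.12, -0.13, 0, 0, 1], [0, 0, -0.5, 0, 1], [0, 0, -0.3, 0, 1], [0, 0, 0, 0, 1], [0, 0, 0, 0, 1]],
])

```text
clock: 2.4
eef_pos: [0.4927, 0.0248, 0.0823]
tool_rot: [0.158, 0.987, 0.0, 0.002]
ft_force: [-0.6, 0.0, 0.2]
grip_width: 0.0854
grasp_force: 0.0
```

Call:
apply_moves([
  [[-0.07, 0.02, -0.3, 0, 1], [0, 0, -0.3, 0, 1], [0, 0, -0.15, 0, 1], [0, 0, 0, 0, 1], [0, 0, 0, 0, 1]],
])

```text
clock: 2.82
eef_pos: [0.4893, 0.0256, 0.0514]
tool_rot: [0.158, 0.987, 0.0, 0.001]
ft_force: [-0.4, 0.1, 0.4]
grip_width: 0.0854
grasp_force: 0.0
```

Call:
apply_moves([
  [[0, 0, 0, 0, 0], [0, 0, 0, 0, -0.5], [0, 0, 0, 0, -1], [0, 0, 0, 0, -1], [0, 0, 0, 0, -1], [0, 0, 0, 0, -1], [0, 0, 0, 0, -1], [0, 0, 0, 0, -1]],
])

```text
clock: 3.48
eef_pos: [0.4887, 0.0254, 0.0507]
tool_rot: [0.158, 0.987, -0.0, 0.0]
ft_force: [-0.9, -1.5, 4.7]
grip_width: 0.0273
grasp_force: 60.1
```

Call:
apply_moves([
  [[0, 0, 0.2, 0, -1], [0, 0, 0.4, 0, -1], [0, 0, 0.6, 0, -1], [0, 0, 0.3, 0, -1], [0, 0, 0, 0, -1], [0, 0, 0, 0, -1]],
])

```text
clock: 3.98
eef_pos: [0.4883, 0.0257, 0.1104]
tool_rot: [0.158, 0.987, 0.0, 0.0]
ft_force: [0.5, 0.2, -3.4]
grip_width: 0.0273
grasp_force: 59.7
```

```bash
python3 - <<'E'
from h import *
import pickle
p,d,c,o=wc(); print(tool(o)); cv2.imwrite("pics/w2.png",cv2.resize(p,(800,600),interpolation=cv2.INTER_CUBIC)); pickle.dump((p,d,c),open("w2.pkl","wb")); print(c["eye"])
E
```

```text
(array([0.4883, 0.0257, 0.1104]), 'yang 71.79', 't 3.98', 'F', array([ 0.5,  0.2, -3.4]), 'j6 0.37', 'w 0.0273 gf 59.7')
[0.42066085 0.04778785 0.23576591]
```

View pics/w2.png

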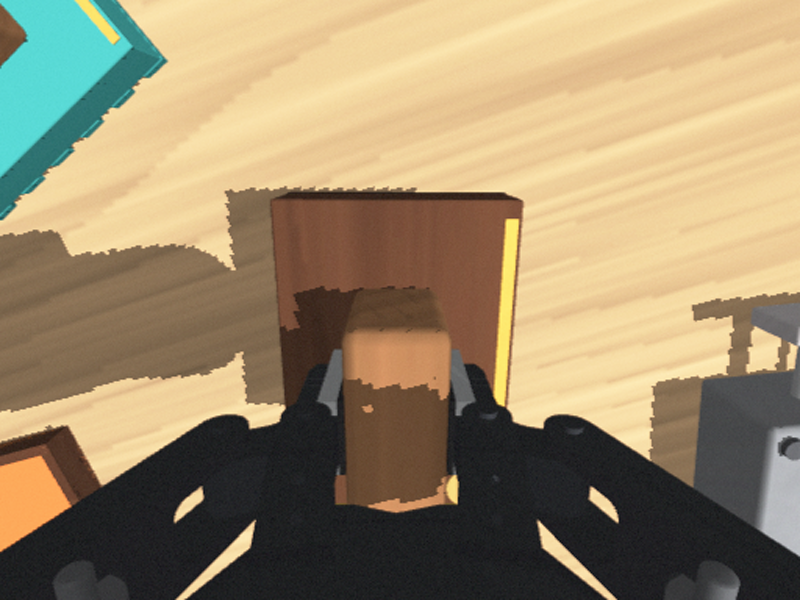

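The block is held level, with its rear top edge at (273,200) to (521,200). I'll work out its offset in the grip and the distance to the pre-contact point.

```bash
python3 - <<'E'
from h import *
import pickle
p,d,c=pickle.load(open("w2.pkl","rb")); s=1/1.5625
ang=lambda a: np.degrees(np.arctan2(a[1],a[0]))
a,b=[plane(u*s-.2,v*s-.2,.0897,c)[:2] for u,v in [(273,199),(521,200)]]
m=(a+b)/2; t=np.array([.4883,.0257]); th=np.radians(-18.2); ex=np.array([np.cos(th),np.sin(th)]);ey=np.array([-ex[1],ex[0]])
print(ang(b-a)-90,np.linalg.norm(a-b)); q=m+.06*ex-t; off=np.array([q@ex,q@ey]); print("block centre in grip",off)
g=np.radians(-12.1); gx=np.array([np.cos(g),np.sin(g)]); gy=np.array([-gx[1],gx[0]]); bar=np.array([.5603,.2548])
for n,h,e in [("long",g-np.pi/2,.04),("short",g,.06)]:
    H=np.array([[np.cos(h),-np.sin(h)],[np.sin(h),np.cos(h)]])
    for gap in (.08,.03,0,-.014):
        print(n,gap,"TCP",bar-(e+gap)*gx-H@off)
E
```

```text
-18.500157920371237 0.0775031969537015
block centre in grip [0.00197582 0.00015663]
long 0.08 TCP [0.44322703 0.28191898]
long 0.03 TCP [0.49211619 0.27143805]
long 0 TCP [0.52144969 0.2651495 ]
long -0.014 TCP [0.53513865 0.26221484]
short 0.08 TCP [0.42144559 0.28440762]
short 0.03 TCP [0.47033475 0.27392669]
short 0 TCP [0.49966825 0.26763813]
short -0.014 TCP [0.51335722 0.26470347]
```

Call:
apply_moves([
  [[-0.05, 0.3, 0, -5, -1], [-0.1, 0.5, 0, -7, -1], [-0.1, 0.55, 0, -7, -1], [-0.1, 0.55, 0, -7, -1], [-0.1, 0.55, 0, -7, -1], [-0.1, 0.55, 0, -7, -1], [-0.1, 0.55, 0, -7, -1], [-0.1, 0.55, 0, -7, -1]],
])

```text
clock: 4.7
eef_pos: [0.4566, 0.1901, 0.1084]
tool_rot: [0.592, 0.806, -0.002, -0.001]
ft_force: [0.9, -0.3, -4.6]
grip_width: 0.0278
grasp_force: 59.6
```

Call:
apply_moves([
  [[-0.1, 0.55, 0, -7, -1], [-0.1, 0.55, 0, -7, -1], [-0.1, 0.55, 0, -7, -1], [-0.1, 0.5, 0, -7, -1], [0, 0.25, 0, -4, -1], [0, 0, 0, 0, -1], [0, 0, 0, 0, -1]],
])

```text
clock: 5.28
eef_pos: [0.4412, 0.2852, 0.1086]
tool_rot: [0.788, 0.615, -0.002, 0.0]
ft_force: [-1.2, -0.2, -3.3]
grip_width: 0.0274
grasp_force: 59.7
```

```bash
python3 -c "
from h import *
print(tool(get_obs()))"
```

```text
(array([0.4412, 0.2852, 0.1086]), 'yang -14.05', 't 5.28', 'F', array([-1.2, -0.2, -3.3]), 'j6 2.39', 'w 0.0274 gf 59.7')
```

Call:
apply_moves([
  [[0.05, -0.08, -0.3, 1, -1], [0, 0, -0.4, 1, -1], [0.2, -0.04, -0.35, 0, -1], [0.35, -0.08, -0.19, 0, -1], [0.35, -0.08, 0, 0, -1], [0.25, -0.05, 0, 0, -1], [0, 0, 0, 0, -1], [0, 0, 0, 0, -1]],
])

```text
clock: 5.95
eef_pos: [0.4905, 0.2715, 0.0605]
tool_rot: [0.779, 0.627, -0.0, -0.0]
ft_force: [-0.3, 0.1, -2.9]
grip_width: 0.0274
grasp_force: 59.9
```

```bash
python3 -c "
from h import *
print(tool(get_obs()))
p,d,c=cam('top');cv2.imwrite('pics/t2.png',cv2.resize(p[115:235,145:295],(750,600),interpolation=cv2.INTER_CUBIC))"
```

```text
(array([0.4905, 0.2715, 0.0605]), 'yang -12.29', 't 5.95', 'F', array([-0.3,  0.1, -2.9]), 'j6 2.29', 'w 0.0274 gf 59.9')
```

View pics/t2.png

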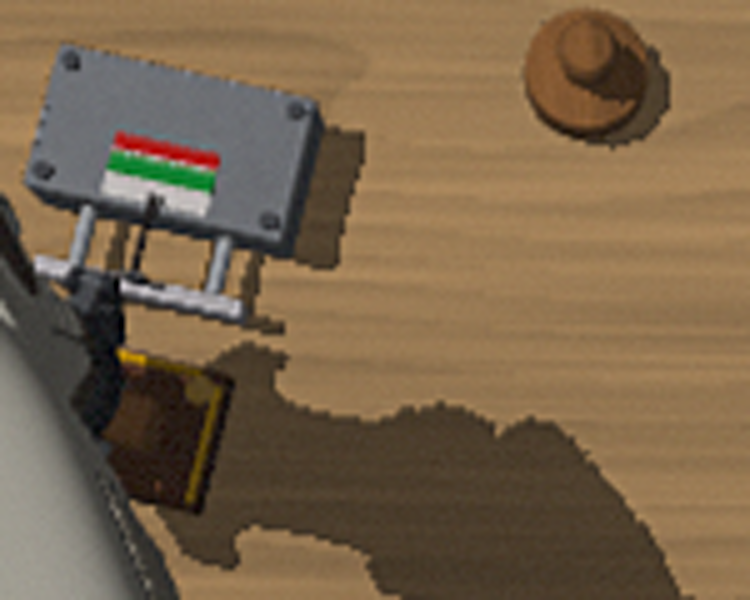

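The block is square to the bar, with about 30 mm of gap. I'll advance gently.

Call:
apply_moves([
  [[0.15, -0.03, 0, 0, -1], [0.2, -0.04, 0, 0, -1], [0.15, -0.03, 0, 0, -1], [0.08, -0.02, 0, 0, -1], [0.07, -0.015, 0, 0, -1], [0.07, -0.015, 0, 0, -1], [0.07, -0.015, 0, 0, -1], [0.07, -0.015, 0, 0, -1]],
])

```text
clock: 6.67
eef_pos: [0.5243, 0.2651, 0.0605]
tool_rot: [0.778, 0.628, -0.001, -0.001]
ft_force: [-2.3, 0.7, -1.8]
grip_width: 0.0273
grasp_force: 60.0
```

Call:
apply_moves([
  [[0.07, -0.015, 0, 0, -1], [0.07, -0.015, 0, 0, -1], [0.07, -0.015, 0, 0, -1], [0, 0, 0, 0, -1], [0, 0, 0, 0, -1]],
])

```text
clock: 7.08
eef_pos: [0.5327, 0.2633, 0.0605]
tool_rot: [0.778, 0.628, -0.0, -0.0]
ft_force: [-3.3, 0.6, -1.9]
grip_width: 0.0275
grasp_force: 60.0
```

```bash
python3 -c "
from h import *
print(tool(get_obs()))
p,d,c,o=wc();cv2.imwrite('pics/w3.png',cv2.resize(p,(800,600),interpolation=cv2.INTER_CUBIC))"
```

```text
(array([0.5327, 0.2633, 0.0605]), 'yang -12.21', 't 7.08', 'F', array([-3.3,  0.6, -1.9]), 'j6 2.24', 'w 0.0275 gf 60.0')
```

View pics/w3.png

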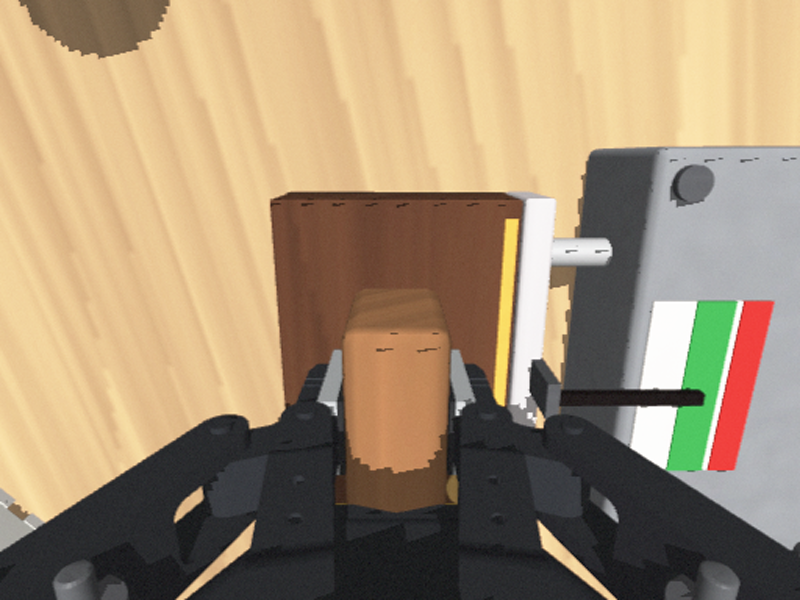

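The yellow edge is flush on the bar, and the pointer tip at (703,398) is in the green (683–716 at that row). The force of about 3.4 N matches about 11 mm of travel. I'll hold.

Call:
apply_moves([
  [[0, 0, 0, 0, -1], [0, 0, 0, 0, -1], [0, 0, 0, 0, -1], [0, 0, 0, 0, -1], [0, 0, 0, 0, -1], [0, 0, 0, 0, -1], [0, 0, 0, 0, -1], [0, 0, 0, 0, -1]],
])

```text
clock: 7.8
eef_pos: [0.533, 0.2633, 0.0606]
tool_rot: [0.778, 0.628, -0.0, -0.0]
ft_force: [-4.3, 0.2, -3.8]
grip_width: 0.0275
grasp_force: 59.9
```

Call:
apply_moves([
  [[0, 0, 0, 0, -1], [0, 0, 0, 0, -1], [0, 0, 0, 0, -1], [0, 0, 0, 0, -1], [0, 0, 0, 0, -1], [0, 0, 0, 0, -1]],
])

```text
clock: 8.3
eef_pos: [0.5331, 0.2633, 0.0606]
tool_rot: [0.778, 0.628, -0.0, -0.0]
ft_force: [-4.4, -0.2, -4.6]
grip_width: 0.0274
grasp_force: 59.9
```

Call:
apply_moves([
  [[-0.1, 0.02, 0, 0, -1], [-0.2, 0.04, 0, 0, -1], [-0.4, 0.08, 0, 0, -1], [-0.5, 0.11, 0, 0, -1], [-0.6, 0.13, 0.2, 0, -1], [-0.6, 0.13, 0.3, 0, -1], [-0.3, 0.06, 0.2, 0, -1], [0, 0, 0, 0, -1]],
])

```text
clock: 8.97
eef_pos: [0.4246, 0.2874, 0.0912]
tool_rot: [0.778, 0.629, 0.002, 0.0]
ft_force: [0.8, -0.0, -3.8]
grip_width: 0.0274
grasp_force: 60.1
```

Call:
apply_moves([
  [[0, 0, 0, 4.2, -1], [0, 0, 0, 7, -1], [0, 0, 0, 7, -1], [0, 0, 0, 7, -1], [0, 0, 0, 7, -1], [0, 0, 0, 7, -1], [0, 0, 0, 7, -1], [0, 0, 0, 7, -1]],
])

```text
clock: 9.63
eef_pos: [0.4273, 0.2864, 0.0892]
tool_rot: [0.413, 0.911, 0.001, 0.002]
ft_force: [0.1, 0.4, -3.0]
grip_width: 0.0272
grasp_force: 60.2
```

Call:
apply_moves([
  [[0, 0, 0, 7, -1], [0, 0, 0, 7, -1], [0, 0, 0, 7, -1], [0, 0, 0, 7, -1], [0, 0, 0, 6, -1], [0, 0, 0, 3, -1], [0, 0, 0, 0, -1], [0, 0, 0, 0, -1]],
])

```text
clock: 10.3
eef_pos: [0.4266, 0.2863, 0.089]
tool_rot: [0.106, 0.994, 0.0, 0.001]
ft_force: [-0.2, -0.1, -4.1]
grip_width: 0.0274
grasp_force: 60.2
```

```bash
python3 -c "
from h import *
print(tool(get_obs()))"
```

```text
(array([0.4266, 0.2863, 0.089 ]), 'yang 77.84', 't 10.30', 'F', array([-0.2, -0.1, -4.1]), 'j6 0.80', 'w 0.0274 gf 60.2')
```

Call:
apply_moves([
  [[0.1, -0.04, -0.2, 0.2, -1], [0.25, -0.07, -0.3, 0, -1], [0.3, -0.08, -0.21, 0, -1], [0.3, -0.08, 0, 0, -1], [0.14, -0.04, 0, 0, -1], [0, 0, 0, 0, -1], [0, 0, 0, 0, -1]],
])

```text
clock: 10.88
eef_pos: [0.4696, 0.2737, 0.0606]
tool_rot: [0.104, 0.995, 0.0, 0.0]
ft_force: [0.6, -0.4, -2.9]
grip_width: 0.0271
grasp_force: 60.0
```

```bash
python3 -c "
from h import *
print(tool(get_obs()))
p,d,c=cam('top');cv2.imwrite('pics/t3.png',cv2.resize(p[115:235,145:295],(750,600),interpolation=cv2.INTER_CUBIC))"
```

```text
(array([0.4696, 0.2737, 0.0606]), 'yang 78.11', 't 10.88', 'F', array([ 0.6, -0.4, -2.9]), 'j6 0.74', 'w 0.0271 gf 60.0')
```

View pics/t3.png

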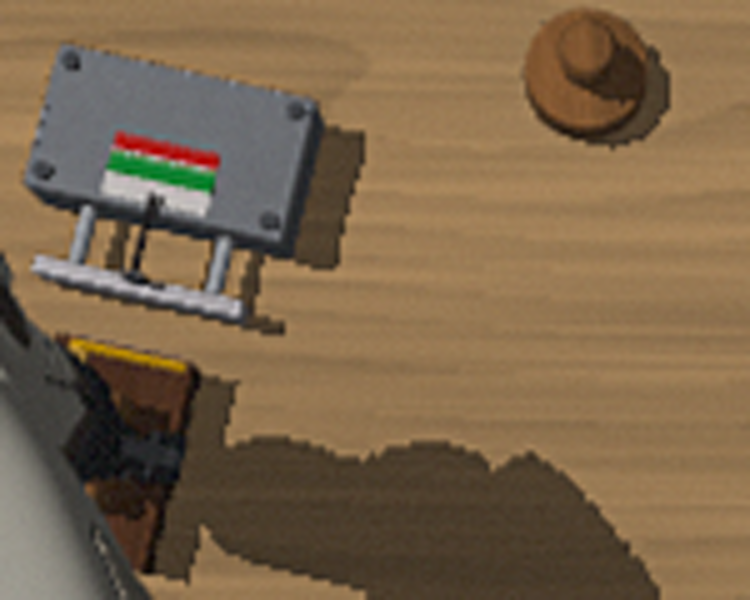

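The short yellow edge is parallel to the bar and centred on it, about 30 mm off. I'll repeat the same gentle advance.

Call:
apply_moves([
  [[0.15, -0.03, 0, 0, -1], [0.2, -0.04, 0, 0, -1], [0.15, -0.03, 0, 0, -1], [0.08, -0.02, 0, 0, -1], [0.07, -0.015, 0, 0, -1], [0.07, -0.015, 0, 0, -1], [0.07, -0.015, 0, 0, -1], [0.07, -0.015, 0, 0, -1]],
])

```text
clock: 11.6
eef_pos: [0.5028, 0.2665, 0.0601]
tool_rot: [0.103, 0.995, -0.0, -0.001]
ft_force: [-2.5, 0.2, -2.7]
grip_width: 0.0274
grasp_force: 60.2
```

Call:
apply_moves([
  [[0.07, -0.015, 0, 0, -1], [0.07, -0.015, 0, 0, -1], [0.07, -0.015, 0, 0, -1], [0, 0, 0, 0, -1], [0, 0, 0, 0, -1]],
])

```text
clock: 12.02
eef_pos: [0.5111, 0.2647, 0.0601]
tool_rot: [0.103, 0.995, -0.0, -0.001]
ft_force: [-2.8, 0.4, -1.5]
grip_width: 0.0277
grasp_force: 60.2
```

```bash
python3 -c "
from h import *
print(tool(get_obs()))
p,d,c=cam('top');cv2.imwrite('pics/t4.png',cv2.resize(p[115:235,145:295],(750,600),interpolation=cv2.INTER_CUBIC))"
```

```text
(array([0.5111, 0.2647, 0.0601]), 'yang 78.18', 't 12.02', 'F', array([-2.8,  0.4, -1.5]), 'j6 0.68', 'w 0.0277 gf 60.2')
```

View pics/t4.png

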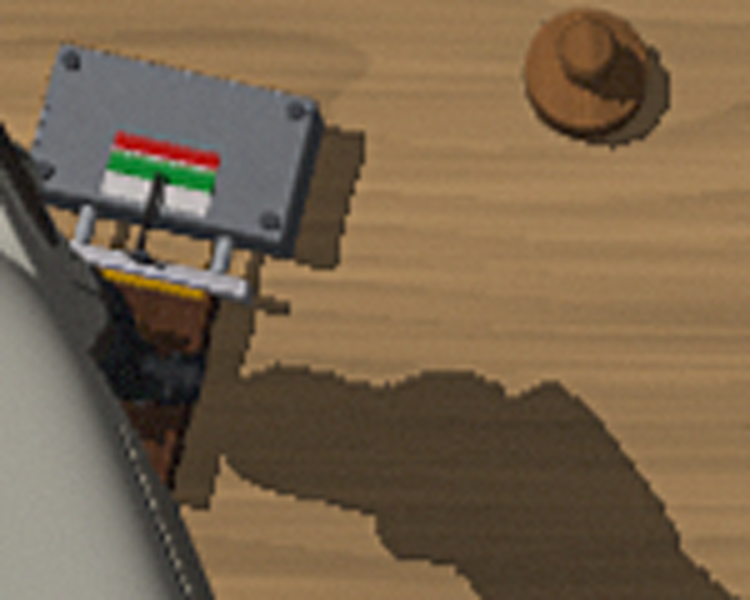

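The pointer tip at (157,178) has only just entered the green. I'll push 2.5 mm further, then hold.

Call:
apply_moves([
  [[0.03, -0.007, 0, 0, -1], [0.03, -0.007, 0, 0, -1], [0, 0, 0, 0, -1], [0, 0, 0, 0, -1], [0, 0, 0, 0, -1], [0, 0, 0, 0, -1], [0, 0, 0, 0, -1], [0, 0, 0, 0, -1]],
])

```text
clock: 12.73
eef_pos: [0.5137, 0.2642, 0.0602]
tool_rot: [0.103, 0.995, -0.0, -0.0]
ft_force: [-3.7, 1.7, -3.0]
grip_width: 0.0275
grasp_force: 60.3
```

Call:
apply_moves([
  [[0, 0, 0, 0, -1], [0, 0, 0, 0, -1], [0, 0, 0, 0, -1], [0, 0, 0, 0, -1], [0, 0, 0, 0, -1], [0, 0, 0, 0, -1], [0, 0, 0, 0, -1]],
])

```text
clock: 13.32
eef_pos: [0.5139, 0.2641, 0.0602]
tool_rot: [0.103, 0.995, -0.0, -0.0]
ft_force: [-4.3, 0.5, -3.9]
grip_width: 0.0275
grasp_force: 60.2
```

Call:
apply_moves([
  [[-0.1, 0.02, 0, 0, -1], [-0.2, 0.04, 0, 0, -1], [-0.4, 0.08, 0, 0, -1], [-0.5, 0.11, 0.1, 0, -1], [-0.6, 0.13, 0.3, 0, -1], [-0.5, 0.1, 0.6, 0, -1], [-0.2, 0, 0.8, 0, -1], [0, -0.2, 0.6, 0, -1]],
])

```text
clock: 13.98
eef_pos: [0.4132, 0.2766, 0.1588]
tool_rot: [0.102, 0.995, 0.001, 0.002]
ft_force: [2.3, -0.0, -3.2]
grip_width: 0.0272
grasp_force: 60.2
```

Both edges are checked. Next, over to the tray, turning the block by about -79.5°.

Call:
apply_moves([
  [[0.15, -0.4, 0, -2.5, -1], [0.25, -0.7, 0, -5, -1], [0.25, -0.85, 0, -5, -1], [0.25, -0.85, 0, -5, -1], [0.25, -0.85, 0, -5, -1], [0.25, -0.85, 0, -5, -1], [0.25, -0.85, 0, -5, -1], [0.25, -0.85, 0, -5, -1]],
])

```text
clock: 14.65
eef_pos: [0.4915, 0.0251, 0.1575]
tool_rot: [0.419, 0.908, 0.0, 0.003]
ft_force: [0.6, 0.2, -3.7]
grip_width: 0.027
grasp_force: 60.1
```

Call:
apply_moves([
  [[0.25, -0.85, 0, -5, -1], [0.25, -0.85, 0, -5, -1], [0.25, -0.85, 0, -5, -1], [0.25, -0.85, 0, -5, -1], [0.25, -0.85, 0, -5, -1], [0.25, -0.85, 0, -5, -1], [0.25, -0.85, 0, -5, -1], [0.25, -0.7, 0, -5, -1]],
])

```text
clock: 15.32
eef_pos: [0.5709, -0.2423, 0.1573]
tool_rot: [0.705, 0.709, -0.0, 0.003]
ft_force: [0.8, 0.3, -2.8]
grip_width: 0.0274
grasp_force: 60.1
```

Call:
apply_moves([
  [[0.15, -0.4, 0, -2, -1], [0, 0, 0, 0, -1], [0, 0, 0, 0, -1]],
])

```text
clock: 15.57
eef_pos: [0.5764, -0.2564, 0.1565]
tool_rot: [0.716, 0.698, -0.0, 0.001]
ft_force: [-0.1, 0.8, -3.8]
grip_width: 0.0275
grasp_force: 60.2
```

```bash
python3 -c "
from h import *
print(tool(get_obs()))
p,d,c,o=wc();cv2.imwrite('pics/w4.png',cv2.resize(p,(800,600),interpolation=cv2.INTER_CUBIC))"
```

```text
(array([ 0.5764, -0.2564,  0.1565]), 'yang -1.43', 't 15.57', 'F', array([-0.1,  0.8, -3.8]), 'j6 1.18', 'w 0.0275 gf 60.2')
```

View pics/w4.png

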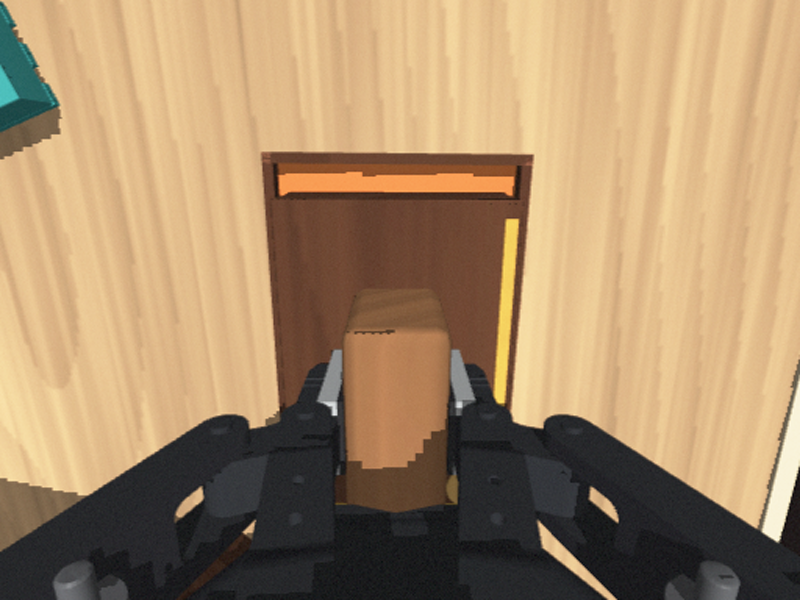

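The tray sits square under the block, and I need about 20 mm more in -y. I'll shift and lower.

Call:
apply_moves([
  [[-0.02, -0.25, 0, 0, -1], [-0.02, -0.24, -0.3, 0, -1], [0, 0, -0.6, 0, -1], [0, 0, -0.6, 0, -1], [0, 0, -0.4, 0, -1], [0, 0, -0.2, 0, -1], [0, 0, 0, 0, -1], [0, 0, 0, 0, -1]],
])

```text
clock: 16.28
eef_pos: [0.5742, -0.2742, 0.0721]
tool_rot: [0.715, 0.699, -0.0, -0.0]
ft_force: [-0.8, 0.7, -3.8]
grip_width: 0.0271
grasp_force: 60.1
```

Target z is about 0.057, so I'll lower the remaining distance gently.

Call:
apply_moves([
  [[0, 0, -0.1, 0, -1], [0, 0, -0.1, 0, -1], [0, 0, -0.06, 0, -1], [0, 0, -0.04, 0, -1], [0, 0, -0.03, 0, -1], [0, 0, 0, 0, -1], [0, 0, 0, 0, -1]],
])

```text
clock: 16.87
eef_pos: [0.5744, -0.2742, 0.0591]
tool_rot: [0.715, 0.699, 0.0, 0.0]
ft_force: [-1.0, 0.2, -2.8]
grip_width: 0.0273
grasp_force: 60.1
```

Call:
apply_moves([
  [[0, 0, -0.025, 0, -1], [0, 0, -0.025, 0, -1], [0, 0, 0, 0, -1], [0, 0, 0, 0, -1]],
])

```text
clock: 17.2
eef_pos: [0.5743, -0.2742, 0.057]
tool_rot: [0.715, 0.699, -0.0, -0.0]
ft_force: [0.3, -0.0, -4.1]
grip_width: 0.0275
grasp_force: 60.1
```

Call:
apply_moves([
  [[0, 0, -0.02, 0, -1], [0, 0, -0.015, 0, -1], [0, 0, 0, 0, -1], [0, 0, 0, 0, -1]],
])

```text
clock: 17.53
eef_pos: [0.5744, -0.2743, 0.0567]
tool_rot: [0.715, 0.699, 0.0, 0.0]
ft_force: [-3.7, 2.4, 5.2]
grip_width: 0.0271
grasp_force: 61.2
```

Contact with the floor: the vertical force went from -4 to +5 N. I'll open slowly and retreat.

Call:
apply_moves([
  [[0, 0, 0, 0, -0.2], [0, 0, 0, 0, 0], [0, 0, 0, 0, 0.3], [0, 0, 0, 0, 0.6], [0, 0, 0, 0, 0.8], [0, 0, 0, 0, 0.8], [0, 0, 0, 0, 0.8], [0, 0, 0, 0, 0.8]],
])

```text
clock: 18.2
eef_pos: [0.5744, -0.2742, 0.0556]
tool_rot: [0.715, 0.699, -0.0, -0.0]
ft_force: [-0.1, 0.6, -0.3]
grip_width: 0.0768
grasp_force: 0.0
```

Call:
apply_moves([
  [[0, 0, 0.2, 0, 0.8], [0, 0, 0.5, 0, 0.8], [0, 0, 0.8, 0, 0.8], [0, 0, 1, 0, 0.8], [0, 0, 1, 0, 0.8], [-0.3, 0, 0.6, 0, 0.8], [0, 0, 0, 0, 0.8], [0, 0, 0, 0, 0.8]],
])

```text
clock: 18.87
eef_pos: [0.5632, -0.2749, 0.2231]
tool_rot: [0.715, 0.699, 0.001, 0.003]
ft_force: [0.2, -0.2, -1.2]
grip_width: 0.0769
grasp_force: 0.0
```

```bash
python3 -c "
from h import *
print(tool(get_obs()))
p,d,c,o=wc(); K=c['camera_matrix']
q=plane(200,150,0,c)
v,u=np.mgrid[0:384:2,0:512:2]; z=d[v,u]; r=np.stack([(u-K[0][2])/K[0][0]*z,(v-K[1][2])/K[1][1]*z,z],-1)@R.from_quat(c['rotation']).as_matrix().T+c['eye']
m=(z>0)&(abs(r[...,2]-.036)<.008)&(abs(r[...,0]-.575)<.06)&(abs(r[...,1]+.278)<.08); Q=r[m]
A=np.c_[Q[:,:2],np.ones(len(Q))]; print(len(Q),'tilt/plane',np.linalg.lstsq(A,Q[:,2],rcond=None)[0],Q.min(0),Q.max(0),np.median(Q,0))"
```

```text
(array([ 0.5632, -0.2749,  0.2231]), 'yang -1.35', 't 18.87', 'F', array([ 0.2, -0.2, -1.2]), 'j6 1.14', 'w 0.0769 gf 0.0')
1467 tilt/plane [ 0.00167613 -0.00278164  0.03413754] [ 0.53388561 -0.33595039  0.03358716] [ 0.61621547 -0.21608879  0.03797124] [ 0.57249269 -0.26328251  0.03583026]
```

The block's top is level at z = 0.036 and spans x 0.534–0.616, y -0.336 to -0.216, so it lies flat inside the tray. Handing in.

```bash
python3 -c "
from workcell import order
print(order.job_done())"
```

```text
the job is handed in; nothing more can be done
None
```

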